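# Temperature check of a centrifuge bucket

### The job

Check the temperature of the centrifuge bucket with the red cap: lift its cap off and set it gently, knob up, flat in the white tray, then take the blue dip thermometer from its stand, lower its tip into the open bucket to more than half the bucket's depth and hold it there for a good second without it touching the bucket. Then hang the thermometer gently back upright in the fork of its stand, leaving the cap in the tray. Leave the bucket standing where it is, and do not disturb the black-capped bucket, the tube rack or the bottle.

Things in the scene. Friction and masses are not known exactly. Their poses are not given: they have to be found in the camera images.
- bucket: (all sizes in mm) the metal bucket to be checked: an open cylinder standing on the bench, outer diameter 68, height 70 mm, inner diameter 60 mm, inner floor 6 mm above its underside, loose, about 450 g. At the start it carries the red cap. Origin: centre of its underside, z up
- bucket_rim (a point): centre of that bucket's mouth, level with its rim (70 above the bench)
- cap: red cap lying loose on that bucket, about 60 g: a plug 52 mm in diameter and 5 mm high below, over it a disc 74 in diameter and 6 thick, then a round upright knob 22 in diameter and 34 high to grip from above. Origin: centre of the plug's underside (so disc underside at 5, disc top at 11, knob top at 45 above the origin); z along the knob
- tray: white rectangular tray fixed to the bench, 150 mm (its x) by 130 mm (its y), 16 mm high, walls and floor 4 mm thick. Origin: centre of its underside; its inner floor is 4 mm above
- probe: blue dip thermometer, 80 g, round: sizes in mm: black flange 30 in diameter, 5 thick; blue handle 20 in diameter, its top 61 above the flange's underside; steel stem 7 in diameter (last 18: 10) reaching 95 below it. Origin: centre of the flange's underside; z along the handle, away from the tip. At the start it hangs upright in the stand, flange on the prongs
- probe_tip (a point): end of the thermometer's stem, 95 mm below the flange's underside
- probe_grip (a point): on the thermometer's axis in the middle of the handle, 38 mm above the flange's underside: good place to grip from above
- stand: thermometer stand fixed to the bench, sizes in mm: grey base, grey post at its +x side (x 39 to 65, 44 wide), two level steel prongs along its x from +42 to -33 with a slot 16 wide between them, open at its -x end; prongs and post end 110 above the bench. Origin: on the bench below the middle of the slot
- stand_seat (a point): middle of the slot, level with the top of the prongs: the thermometer's flange underside belongs here, stem in the slot; from here along the stand's x 24 mm towards the post or 28 mm away is still good
- bucket2: the other metal bucket, same size, with the black cap: bystander. Origin: centre of its underside
- cap2: black cap on the other bucket, same shape as the red cap, bystander. Origin as for the red cap
- rack: yellow tube rack, 70 by 150 mm (its y), 52 mm high, tube caps to 88 mm: bystander. Origin: centre of its underside
- bottle: white closed bottle, 52 mm in diameter, 150 mm high: bystander. Origin: centre of its underside

How it is judged (in metres and radians):
On the way, in this order (a step that is already met when the one before it is completed fails the run):
1. the red cap lies flat in the tray, knob up, released (x of cap in the frame of tray between -0.045 and 0.045 m and y of cap in the frame of tray between -0.035 and 0.035 m and z of cap in the frame of tray below 0.009 m and angle between cap's own z axis and vertical below 0.12 rad and contact force between the fingers and cap below 0.1 N and linear speed of cap below 0.03 m/s), for 0.2 s.
2. the thermometer, held in the gripper, has its tip in the bucket, at least 33 mm below the rim, and does not touch the bucket, for 0.8 s (z of probe_tip in the frame of bucket between 0.005 and 0.037 m and horizontal distance between probe_tip and bucket below 0.03 m and contact force between probe and bucket below 0.2 N and contact force between the fingers and probe above 0.5 N), for 0.8 s.
At the end, for the whole second after the job is handed in: Cap flat on the tray floor (within 45/35 mm of its middle in x/y, tilt under 0.12 rad); thermometer upright in the fork (x -28..24, y 9, height 5 mm of the seat, tilt under 0.12 rad); both released, at rest. Bucket upright within 30 mm of its start; bystanders upright, capped, within 20 mm (all of step 1 and x of probe in the frame of stand between -0.028 and 0.024 m and y of probe in the frame of stand between -0.009 and 0.009 m and z of probe in the frame of stand between 0.105 and 0.115 m and angle between probe's own z axis and vertical below 0.12 rad and contact force between the fingers and probe below 0.1 N and linear speed of probe below 0.03 m/s and angle between each of bucket, bucket2, bottle, rack's own z axis and vertical below 0.1 rad and distance of bucket from where it was at the start of the episode below 0.03 m and distance between cap2 and bucket2 below 0.075 m and distance of each of bucket2, cap2, rack, bottle from where it was at the start of the episode below 0.02 m); the robot touches nothing.
It fails at once if the thermometer is knocked against a bucket (over 1 N) (contact force between probe and bucket above 1 N or contact force between probe and bucket2 above 1 N).
It fails at once if the open bucket is shifted more than 30 mm or tipped (distance of bucket from where it was at the start of the episode above 0.03 m or angle between bucket's own z axis and vertical above 0.25 rad).
It fails at once if the black-capped bucket, its cap, the rack or the bottle is moved more than 20 mm or tipped (distance of any of bucket2, cap2, rack, bottle from where it was at the start of the episode above 0.02 m or angle between any of bucket2, cap2, rack, bottle's own z axis and vertical above 0.25 rad).
It fails at once if the cap or the thermometer is dropped or thrown (over 0.6 m/s while not held) ((contact force between the fingers and cap below 0.1 N and linear speed of cap above 0.6 m/s) or (contact force between the fingers and probe below 0.1 N and linear speed of probe above 0.6 m/s)).
It also fails if it takes over 69 s, if anything falls off the work surface, if the arm or the gripper's body presses on something with over 40 N, if the wrist force passes 120 N, or if a joint passes its speed limit or range.

### The arm

A 6-joint arm with a two-finger parallel gripper is mounted at the origin on the work surface. World frame = base frame: x ahead of the robot, y to its left, z up, the work surface at z = 0. Lengths are in mm, angles in rad, forces in N, time in s.
With the tool pointing down it reaches from about 275 to 750 mm from the base axis. Payload 10.2 kg.
Tool frame: the origin (TCP) lies between the finger pads; the fingertips stand 8 mm ahead of it and the grasp point (between the pads) lies 11 mm behind it; z points along the fingers, y is the line along which they close (so a half turn about z gives the same grasp; the last joint's range is limited). The gripper opens to 85 mm and grips with 20 to 120 N. Pads are 22 mm wide; open, the fingers measure 114 mm over their backs; the gripper's body (76 mm by 85 mm) begins 54 mm behind the grasp point. The pads swing forward as they close: fully open they stand 13 mm farther back than shut.
Start: joints at [-1.397, 0.313, 1.498, -0, 1.331, -0.223], TCP at [202.884, -484.22, 239.294] pointing down, gripper open.
Joint ranges: [-2.94, 2.94], [-0.97, 2.17], [0.19, 2.56], [-1.23, 4.37], [0.02, 3.11], [-2.88, 2.88]. Speed limits (rad/s): [2.39, 2.39, 3.01, 3.14, 3.14, 3.14].

### API

Orientations are given as a unit quaternion [w, x, y, z].
In Python, from rig import * gives the robot as it stands.
- The arm moves only by the shell command python3 -m handwheel 'ROWS' [FORCE]. ROWS is JSON, a list that holds one entry, the list of rows, each a list of 7 numbers: the shift along the world's x, y, z in mm, then the turn, a rotation vector about the world's x, y, z in degrees, then the opening, from -1 (shut) to 1 (fully open). A call has 1 to 8 rows; each row shifts and turns the commanded pose from where the row before left it; what a row does not reach is not made up. A row lasts 1/8 s, in which the tool goes at most 62.5 mm and 10.7 degrees, less where a joint would pass 70% of its speed; a pose out of reach is approached as far as the arm can. A call is refused whole if a number of a shift passes 62.5 or a number of a turn 10.7, either way. A call with a gripper value outside its range is refused whole. The fingers move at their own pace and stop on an object; FORCE is the grip in N (left out, the last holds). Time passes only in rows, so rows that do not move let the fingers close. It gives the time, the measured TCP pose, the force, the opening and the grip force at its end, in the units of the state.
- sense(): the state, without advancing time (a new reading comes with each control period).
- capture(name): name is "scene" or "side" or "wrist"; returns a dict with "image" (480x640x3 uint8, red, green, blue), "fx", "fy", "cx", "cy" (pixels), "rvec" (rotation vector, rad) and "tvec" (3), from world to camera coordinates, as OpenCV has them; the wrist camera has in their place "hand_eye" (4x4, takes a point from camera to tool coordinates, whose origin is the TCP and whose axes are the flange's). Camera axes: x right, y down, z forward; pixel columns grow to the right and rows downward; lengths in mm; the calibration is good to about 2 mm. A picture is of the moment at which its call begins: read the wrist's pose just before it. There is no depth.
- finish_job(): hands the job in; it is judged then, once.
The state is a dict: "time_s": time; "joints": joint angles; "dq": joint speeds; "tau": joint torques, N m; "eef_pos": TCP position; "ee_rot": TCP orientation; "force": force on the tool from outside, world axes, zero at the start; "wrist_torque": the same for the moment, N m; "grip_width": opening from 0.0 (shut) to 1.0 (fully open); "grip_force": force on a finger pad.
Only numpy, scipy, OpenCV 4.12 (cv2) and the standard library are available. Lean on these libraries where they do the work, as an engineer would, in place of code of your own. Each camera call takes 0.05 s, during which the arm holds its last target. There are 200 camera calls.

## Working session

There is one attempt and no reset: what is moved stays moved. The work goes in short steps, Python scripts to look and compute and a shell command to move; the robot and the scene stay as the last step left them, time stands still between calls to the robot, and variables do not carry over. Pictures are saved under pics/ and viewed, at most 10 in all, crops included, and the job is handed in when it is done.

```bash
mkdir -p pics; ls
python3 - <<'E'
from rig import *
import cv2,pickle
s=sense();print(s['time_s'],s['eef_pos'],s['ee_rot'],s['grip_width'])
C={}
for n in ["scene","side","wrist"]:
    c=capture(n);C[n]=c;cv2.imwrite(f"pics/{n}0.png",c["image"][:,:,::-1])
    print(n,{k:v for k,v in c.items() if k!="image"})
pickle.dump((s,C),open("c0.pkl","wb"))
E
```

```text
pics
0.0 [ 202.84417127 -483.95862024  238.75376219] [-6.46825874e-04  9.80378770e-01  1.97121915e-01  1.32203228e-05] 0.9986573153852675
scene {'fx': 579.8226793403907, 'fy': 579.8226793403907, 'cx': 321.7622010332602, 'cy': 240.15442765526555, 'rvec': array([ 2.16425179,  0.71536536, -0.30741806]), 'tvec': array([-511.91793145, -149.47445535, 1288.36159697])}
side {'fx': 507.69564265741695, 'fy': 507.69564265741695, 'cx': 315.14241097004106, 'cy': 250.05801907084415, 'rvec': array([ 0.99309947, -2.37538769,  1.09814623]), 'tvec': array([440.6100822 , 348.54596481, 743.06484121])}
wrist {'fx': 383.75808733871645, 'fy': 383.75808733871645, 'cx': 321.56624958374664, 'cy': 235.03855846958197, 'hand_eye': array([[-1.55932197e-04, -9.52659524e-01, -3.04039152e-01,
         7.71754103e+01],
       [ 9.99999969e-01, -2.06790441e-04,  1.35076982e-04,
        -3.98507277e-01],
       [-1.91554764e-04, -3.04039122e-01,  9.52659528e-01,
        -1.34232034e+02],
       [ 0.00000000e+00,  0.00000000e+00,  0.00000000e+00,
         1.00000000e+00]])}
```

View pics/scene0.png

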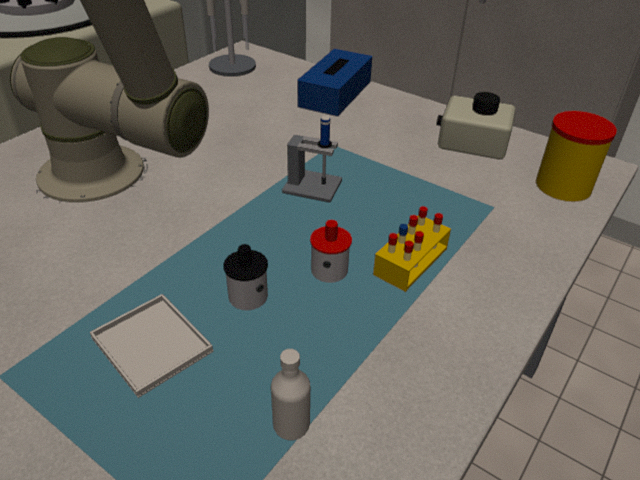

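View pics/side0.png

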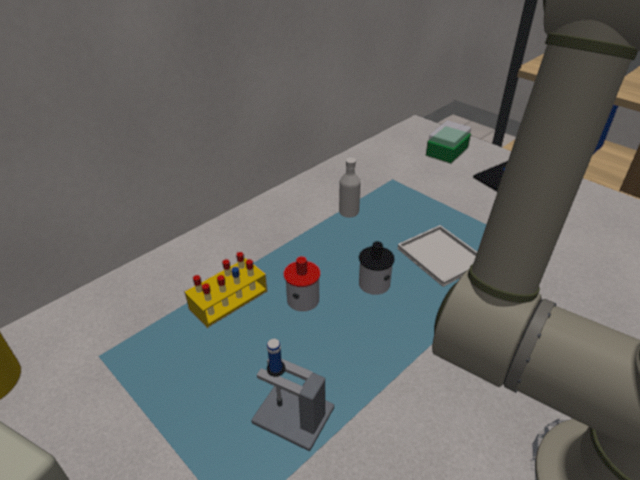

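The scene view shows the red knob's top at about (331,225), the probe's top at (325,119) and the tray's corners at (163,297), (211,348), (138,390) and (92,333). In the side view the knob is at (301,262), the probe's top at (274,344), and the stand's post is at (314,385) with the fork opening to the left.

```bash
cat > h.py <<'E'
import numpy as np,cv2,pickle
from scipy.spatial.transform import Rotation as R
def cam(c,s=None):
    "returns K, R (cam->world), centre"
    K=np.array([[c['fx'],0,c['cx']],[0,c['fy'],c['cy']],[0,0,1]])
    if 'hand_eye' in c:
        q=np.array(s['ee_rot']);T=R.from_quat(q[[1,2,3,0]]).as_matrix();H=c['hand_eye']
        return K,T@H[:3,:3],T@H[:3,3]+s['eef_pos']
    M=R.from_rotvec(c['rvec']).as_matrix()
    return K,M.T,-M.T@c['tvec']
def ray(k,p):
    d=k[1]@np.linalg.inv(k[0])@[p[0],p[1],1];return k[2],d/np.linalg.norm(d)
def plane(k,p,z):
    o,d=ray(k,p);return o+d*(z-o[2])/d[2]
def tri(*kp):
    A=0;b=0
    for k,p in kp:
        o,d=ray(k,p);P=np.eye(3)-np.outer(d,d);A=A+P;b=b+P@o
    x=np.linalg.solve(A,b);return x.round(1),[round(float(np.linalg.norm(np.cross(x-ray(k,p)[0],ray(k,p)[1]))),1) for k,p in kp]
def blobs(img,lo,hi,roi=None,minA=30):
    "HSV blobs: (area, centroid, bbox, mask)"
    m=cv2.inRange(cv2.cvtColor(img,cv2.COLOR_RGB2HSV),lo,hi)
    if roi: q=np.zeros_like(m);x0,y0,x1,y1=roi;q[y0:y1,x0:x1]=255;m&=q
    n,L,S,c=cv2.connectedComponentsWithStats(m)
    return [(int(S[i,4]),c[i].round(1),S[i,:4].tolist(),L==i) for i in range(1,n) if S[i,4]>=minA]
E
python3 - <<'E'
from h import *
s,C=pickle.load(open('c0.pkl','rb'));a=cam(C['scene']);b=cam(C['side'])
print('scene cam',a[2],'side',b[2])
for nm,roi in (('scene',(300,210,360,265)),('side',(275,250,330,300))):
    for lo in ((0,120,60),(170,120,60)):
        print(nm,[x[:3] for x in blobs(C[nm]['image'],lo,(lo[0]+9,255,255),roi)])
for nm,roi in (('scene',(310,105,340,160)),('side',(255,330,300,385))):
    print(nm,[x[:3] for x in blobs(C[nm]['image'],(100,100,20),(130,255,255),roi)])
print('knob top',tri((a,(331,224)),(b,(301,261))))
print('probe top',tri((a,(325,119)),(b,(274.5,343))))
print('black knob',tri((a,(244.5,248)),(b,(377,245))))
print('bottle top',tri((a,(290,354)),(b,(350.5,162))))
for n,p,q in (('far',(163,297),(478,255)),('A',(163,297),(398,245)),('B',(211,348),(440,228)),('C',(138,390),(0,0)),('D',(92,333),(0,0))):
    print(n,plane(a,p,16).round(),plane(b,q,16).round(), tri((a,p),(b,q)))
print('post scene',plane(a,(297,140),110).round(),'fork ends',plane(a,(337,146),110).round(),plane(a,(330,151),110).round())
print('post side',plane(b,(314,380),110).round(),'fork ends',plane(b,(262,375),110).round(),plane(b,(281,364),110).round())
print('rack',[plane(a,p,0).round() for p in((376,274),(406,287),(449,242))])
E
```

```text
scene cam [1040.95081027 -589.56966504  716.31501908] side [ 52.49907509 548.40284386 751.17578523]
scene [(921, array([330.7, 238.6]), [310, 220, 42, 34])]
scene []
side [(688, array([301.5, 273.1]), [284, 257, 36, 30])]
side []
scene [(233, array([326.6, 108.6]), [310, 105, 30, 11]), (173, array([324.4, 135. ]), [320, 124, 10, 22])]
side [(242, array([275. , 362.2]), [268, 351, 15, 22])]
knob top (array([605.1,  61.4, 106.3]), [0.3, 0.3])
probe top (array([445.5, 261.6, 170.2]), [0.5, 0.5])
black knob (array([531.8, -77. , 107.8]), [0.3, 0.3])
bottle top (array([ 745. , -227.9,  146.5]), [0.2, 0.2])
far [ 432. -178.   16.] [ 420. -296.   16.] (array([ 424.4, -216.3,   53.5]), [39.3, 39.3])
A [ 432. -178.   16.] [ 567. -200.   16.] (array([ 509.8, -184.8,   65.6]), [39.9, 39.9])
B [ 573. -209.   16.] [ 536. -319.   16.] (array([ 548.7, -247.2,   43.5]), [47.2, 47.2])
C [ 544. -327.   16.] [3522. -332.   16.] (array([935.5, -89.5, 475.2]), [406.5, 406.5])
D [ 403. -299.   16.] [3522. -332.   16.] (array([891.8, -81.9, 489.9]), [409.0, 409.0])
post scene [388. 245. 110.] fork ends [467. 277. 110.] [467. 252. 110.]
post side [390. 236. 110.] fork ends [452. 286. 110.] [447. 252. 110.]
rack [array([679., 104.,   0.]), array([740., 107.,   0.]), array([744., 269.,   0.])]
```

Run:
```python
import cv2,numpy as np
a=cv2.imread('pics/scene0.png')[100:210,270:360];b=cv2.imread('pics/side0.png')[330:450,240:345]
f=lambda i:cv2.resize(i,(400,480),interpolation=cv2.INTER_CUBIC)
cv2.imwrite('pics/crop.png',np.hstack([f(a),f(b)]))
```

```text
(no output)
```

View pics/crop.png

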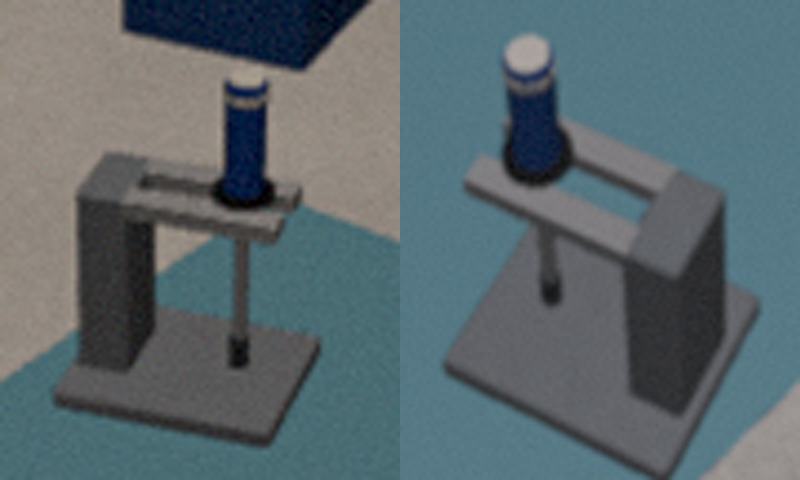

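The crop shows the fork opening towards the probe: the flange sits near the open end, with the post at crop-left (scene) and crop-right (side). The triangulated heights match the text: knob 106 against 110, probe top 170 against 171. The red cap is at about (605,61), the probe at (445,262) and the tray centre at (488,-253). I'm moving over the cap now.

```bash
python3 -m handwheel '[[[28,38,0,0,0,0,1],[28,38,0,0,0,0,1],[28,38,0,0,0,0,1],[28,38,0,0,0,0,1],[28,38,0,0,0,0,1],[28,38,0,0,0,0,1],[28,38,0,0,0,0,1],[28,38,0,0,0,0,1]]]'
python3 -m handwheel '[[[28,38,-3,0,0,0,0.5],[28,38,-3,0,0,0,0.5],[28,38,-3,0,0,0,0.5],[28,38,-3,0,0,0,0.5],[26,36,-3,0,0,0,0.5],[0,0,0,0,0,0,0.5],[0,0,0,0,0,0,0.5]]]'
cat > w.py <<'E'
import sys
from rig import *
from h import *
s=sense();c=capture('wrist');pickle.dump((s,c),open(sys.argv[1]+'.pkl','wb'))
cv2.imwrite('pics/'+sys.argv[1]+'.png',c['image'][:,:,::-1]);print(s['time_s'],s['eef_pos'].round(1),s['ee_rot'].round(3),s['joints'].round(2),s['grip_width'])
E
python3 w.py w1
python3 -m handwheel '[[[20,20,-10,0,0,0,0.5],[12,9,-5,0,0,0,0.5],[0,0,0,0,0,0,0.5],[0,0,0,0,0,0,0.5]]]'
python3 w.py w2
python3 - <<'E'
from h import *
for f in('w1','w2'):
    s,c=pickle.load(open(f+'.pkl','rb'));k=cam(c,s)
    for x in blobs(c['image'],(0,120,40),(9,255,255),minA=300): print(f,x[:3],plane(k,x[1],110).round())
E
```

```text
time_s: 1.15
eef_pos: [427.6, -178.8, 239.2]
ee_rot: [-0.0, 0.98, 0.197, -0.0]
force: [0.8, 0.2, -0.4]
grip_width: 0.999
grip_force: 0.0
time_s: 2.02
eef_pos: [564.6, 7.5, 224.0]
ee_rot: [-0.0, 0.98, 0.197, -0.0]
force: [0.6, 0.3, -0.7]
grip_width: 0.746
grip_force: 0.0
2.025 [564.6   7.5 224. ] [-0.     0.98   0.197 -0.   ] [-0.19  0.41  1.4  -0.    1.33  0.98] 0.7461374480168836
time_s: 2.58
eef_pos: [596.6, 36.1, 209.6]
ee_rot: [0.0, 0.98, 0.197, 0.0]
force: [0.1, 0.0, 0.1]
grip_width: 0.747
grip_force: 0.0
2.575 [596.6  36.1 209.6] [0.    0.98  0.197 0.   ] [-0.14  0.5   1.31 -0.    1.34  1.04] 0.7472128637912604
w1 (8270, array([277.7, 136.6]), [227, 85, 102, 104]) [612.  57. 110.]
w2 (593, array([258.6,  33.1]), [245, 18, 28, 32]) [693. 114. 110.]
w2 (8000, array([297.1, 196.4]), [246, 146, 102, 101]) [616.  61. 110.]
```

View pics/w2.png

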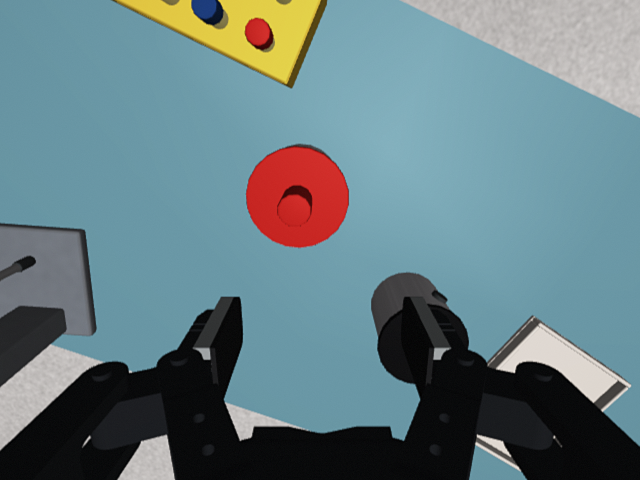

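In the wrist view the red disc is centred at about (297,197) and the knob top at (294,209). Rack, stand and tray are clear of the fingers.

Run:
```python
from h import *
K=[];P=[]
for f in('w1','w2'):
    s,c=pickle.load(open(f+'.pkl','rb'));k=cam(c,s)
    x=max(blobs(c['image'],(0,120,40),(9,255,255),minA=300),key=lambda x:x[0])
    h,_=cv2.findContours(x[3].astype('uint8'),0,1);e=cv2.fitEllipse(max(h,key=len));K.append(k);P.append(e[0]);print(f,e,plane(k,e[0],76).round(1),'r37 scale check',c['fx'])
print('disc',tri((K[0],P[0]),(K[1],P[1])))
print('knob',plane(K[1],(294.5,209),110).round(1))
```

```text
w1 ((277.6779479980469, 136.6099090576172), (99.51791381835938, 103.97730255126953), 152.71783447265625) [608.3  60.2  76. ] r37 scale check 383.75808733871645
w2 ((297.058349609375, 196.3504638671875), (99.12437438964844, 101.02742767333984), 116.31290435791016) [608.7  60.4  76. ] r37 scale check 383.75808733871645
disc (array([608.1,  60.4,  73.2]), [0.0, 0.0])
knob [608.1  59.7 110. ]
```

```bash
python3 -m handwheel '[[[6,12,-10,0,0,0,0.5],[5.5,12,-30,0,0,0,0.5],[0,0,-30,0,0,0,0.5],[0,0,-25,0,0,0,0.5],[0,0,-17,0,0,0,0.5],[0,0,-10,0,0,0,0.5],[0,0,0,0,0,0,0.5],[0,0,0,0,0,0,0.5]]]' 40
python3 -m handwheel '[[[0,0,0,0,0,0,-1],[0,0,0,0,0,0,-1],[0,0,0,0,0,0,-1],[0,0,0,0,0,0,-1],[0,0,0,0,0,0,-1],[0,0,0,0,0,0,-1],[0,0,0,0,0,0,-1]]]' 40
```

```text
time_s: 3.62
eef_pos: [608.9, 60.8, 88.2]
ee_rot: [0.0, 0.98, 0.197, 0.001]
force: [0.1, 0.6, 0.4]
grip_width: 0.757
grip_force: 0.0
time_s: 4.5
eef_pos: [608.6, 60.8, 87.7]
ee_rot: [0.0, 0.98, 0.197, 0.0]
force: [-1.2, 0.4, 5.6]
grip_width: 0.245
grip_force: 39.2
```

Gripped (about 21 mm). Next I lift it and go towards the tray, then measure the tray from there.

```bash
python3 -m handwheel '[[[0,0,5,0,0,0,-1],[0,0,10,0,0,0,-1],[0,0,20,0,0,0,-1],[0,0,35,0,0,0,-1],[0,0,35,0,0,0,-1],[-5,-15,20,0,0,0,-1],[-12,-32,0,0,0,0,-1],[-14,-36,0,0,0,0,-1]]]'
python3 -m handwheel '[[[-14,-36,0,0,0,0,-1],[-14,-36,0,0,0,0,-1],[-14,-36,0,0,0,0,-1],[-14,-36,0,0,0,0,-1],[-12,-30,0,0,0,0,-1],[-6,-15,0,0,0,0,-1],[0,0,0,0,0,0,-1],[0,0,0,0,0,0,-1]]]'
python3 w.py w3
```

```text
time_s: 5.5
eef_pos: [576.4, -23.7, 212.1]
ee_rot: [-0.0, 0.98, 0.197, -0.0]
force: [0.4, -0.6, -1.5]
grip_width: 0.241
grip_force: 39.1
time_s: 6.5
eef_pos: [503.6, -210.4, 212.2]
ee_rot: [-0.0, 0.98, 0.197, -0.0]
force: [-0.5, -0.1, -0.2]
grip_width: 0.242
grip_force: 39.2
6.5 [ 503.6 -210.4  212.2] [-0.     0.98   0.197 -0.   ] [-0.61  0.38  1.48  0.    1.29  0.56] 0.24155869405023475
```

View pics/w3.png

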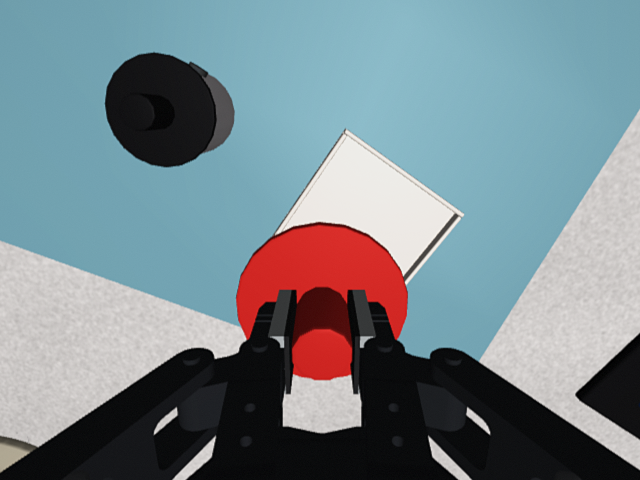

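The cap hangs level, with its plug side hidden. The tray's far corners are at (346,129) and (463,214).

Run:
```python
from h import *
s,c=pickle.load(open('w3.pkl','rb'));k=cam(c,s)
_,C=pickle.load(open('c0.pkl','rb'));a=cam(C['scene'])
A=plane(k,(346,129),16);B=plane(k,(463,214),16);print(A.round(),B.round(),np.linalg.norm(A-B))
print(tri((k,(346,129)),(a,(211,348))),tri((k,(463,214)),(a,(138,390))))
u=(B-A)/np.linalg.norm(B-A);n=np.array([-u[1],u[0],0]);n*=-np.sign(n[0]);print('centre',(A+B)/2+n*75)
```

```text
[ 570. -204.   16.] [ 544. -329.   16.] 128.06337298728852
(array([ 569.7, -205. ,    9.9]), [0.9, 0.9]) (array([ 544.7, -328.1,   17.4]), [0.7, 0.7])
centre [ 483.87669965 -251.07825602   16.        ]
```

The tray measures 128 wide against 130, with its centre at (484,-251). I'm lowering the cap there.

```bash
python3 -m handwheel '[[[-10,-20,-20,0,0,0,-1],[-10,-21,-35,0,0,0,-1],[0,0,-40,0,0,0,-1],[0,0,-35,0,0,0,-1],[0,0,-25,0,0,0,-1],[0,0,-15,0,0,0,-1],[0,0,-8,0,0,0,-1],[0,0,0,0,0,0,-1]]]'
python3 -m handwheel '[[[0,0,-2,0,0,0,-1],[0,0,-2,0,0,0,-1],[0,0,-2,0,0,0,-1],[0,0,-1,0,0,0,-1],[0,0,0,0,0,0,-1]]]'
```

```text
time_s: 7.55
eef_pos: [483.6, -252.1, 34.4]
ee_rot: [0.0, 0.98, 0.197, 0.0]
force: [0.3, 0.3, -0.5]
grip_width: 0.248
grip_force: 39.2
time_s: 8.18
eef_pos: [483.3, -252.2, 27.3]
ee_rot: [-0.0, 0.98, 0.197, -0.0]
force: [0.5, 0.2, -0.9]
grip_width: 0.242
grip_force: 39.2
```

```bash
python3 -m handwheel '[[[0,0,-0.7,0,0,0,-1],[0,0,0,0,0,0,-1]]]'
python3 -m handwheel '[[[0,0,-0.5,0,0,0,-1],[0,0,0,0,0,0,-1]]]'
```

```text
time_s: 8.43
eef_pos: [483.4, -252.3, 26.8]
ee_rot: [0.0, 0.98, 0.197, 0.0]
force: [-0.8, -0.1, 1.4]
grip_width: 0.248
grip_force: 39.4
time_s: 8.68
eef_pos: [483.5, -252.3, 26.7]
ee_rot: [0.0, 0.98, 0.197, 0.0]
force: [-3.4, 1.5, 7.4]
grip_width: 0.241
grip_force: 39.8
```

Contact felt. I release, rise, and go to the thermometer.

```bash
python3 -m handwheel '[[[0,0,0,0,0,0,0],[0,0,0,0,0,0,0.3],[0,0,0,0,0,0,0.4],[0,0,0,0,0,0,0.4],[0,0,10,0,0,0,0.4],[0,0,35,0,0,0,0.4],[0,0,45,0,0,0,0.4],[0,0,45,0,0,0,0.4]]]'
python3 -m handwheel '[[[0,0,45,0,0,0,0.4],[0,10,35,0,0,0,0.4],[0,25,10,0,0,0,0.4],[-3,45,0,0,0,0,0.4],[-4,50,0,0,0,0,0.4],[-4,50,0,0,0,0,0.4],[-4,50,0,0,0,0,0.4],[-4,50,0,0,0,0,0.4]]]'
python3 -m handwheel '[[[-4,50,0,0,0,0,0.4],[-4,50,0,0,0,0,0.4],[-4,40,0,0,0,0,0.4],[-4,30,0,0,0,0,0.4],[-2,14,0,0,0,0,0.4],[0,0,0,0,0,0,0.4],[0,0,0,0,0,0,0.4]]]'
python3 w.py w4
python3 -m handwheel '[[[0,20,-5,0,0,0,0.4],[0,20,-5,0,0,0,0.4],[0,0,0,0,0,0,0.4],[0,0,0,0,0,0,0.4]]]'
python3 w.py w5
python3 - <<'E'
import cv2,numpy as np
cv2.imwrite('pics/w45.png',np.vstack([cv2.imread(f'pics/w{i}.png')[20:315] for i in(4,5)]))
E
```

```text
time_s: 9.68
eef_pos: [483.3, -252.1, 163.2]
ee_rot: [0.0, 0.98, 0.197, 0.0]
force: [1.5, -1.1, -0.2]
grip_width: 0.702
grip_force: 0.0
time_s: 10.68
eef_pos: [463.9, 29.4, 251.9]
ee_rot: [0.0, 0.98, 0.197, 0.001]
force: [0.1, -0.3, 0.2]
grip_width: 0.701
grip_force: 0.0
time_s: 11.55
eef_pos: [446.6, 210.9, 251.2]
ee_rot: [0.0, 0.98, 0.197, 0.0]
force: [0.1, 0.4, 0.7]
grip_width: 0.697
grip_force: 0.0
11.55 [446.6 210.9 251.2] [0.    0.98  0.197 0.   ] [ 0.2   0.24  1.57 -0.    1.34  1.38] 0.6974386889423467
time_s: 12.1
eef_pos: [446.6, 251.0, 241.3]
ee_rot: [0.0, 0.98, 0.197, 0.0]
force: [-0.1, 1.4, 0.1]
grip_width: 0.698
grip_force: 0.0
12.1 [446.6 251.  241.3] [0.    0.98  0.197 0.   ] [ 0.28  0.28  1.53 -0.    1.33  1.46] 0.6981330858823533
```

View pics/w45.png

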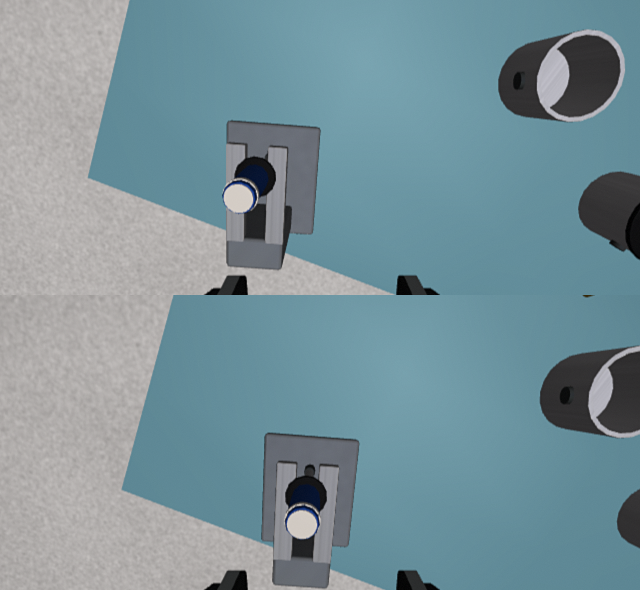

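The upper picture (w4) has the white probe top at (240,216), in full-frame rows, and the open bucket's mouth centred near (582,95). The lower (w5) has the probe top at (302,246), and the slot's middle runs from (308,188) at the tips to (303,283) at the post.

Run:
```python
from h import *
D=[pickle.load(open(f+'.pkl','rb')) for f in('w4','w5')];k=[cam(c,s) for s,c in D]
P=[]
for (s,c),roi in zip(D,((215,190,265,240),(275,222,330,272))):
    x=max(blobs(c['image'],(0,0,150),(179,70,255),roi),key=lambda x:x[0]);print(x[:3])
    h,_=cv2.findContours(x[3].astype('uint8'),0,1);P.append(cv2.fitEllipse(max(h,key=len))[0])
print(P,'top',tri((k[0],P[0]),(k[1],P[1])),plane(k[0],P[0],171),plane(k[1],P[1],171))
t=[plane(k[0],(257,165),110),plane(k[1],(308,188),110)];e=[plane(k[0],(255,262),110),plane(k[1],(303,283),110)]
print('tip',t,'end',e);print('tip tri',tri((k[0],(257,165)),(k[1],(308,188))))
for a,b in zip(t,e): print('angle',np.degrees(np.arctan2(*(b-a)[1::-1])),np.linalg.norm(a-b))
c=D[0][1]
x=max(blobs(c['image'],(0,0,130),(179,60,255),(535,40,635,150)),key=lambda x:x[0]);print('rim',x[:3])
h,_=cv2.findContours(x[3].astype('uint8'),0,1);h=max(h,key=len);hp=cv2.convexHull(h)
W=np.array([plane(k[0],p[0],70)[:2] for p in hp],np.float32);print('rim circle',cv2.minEnclosingCircle(W))
```

```text
(751, array([237.3, 219.8]), [224, 204, 29, 36])
(677, array([301.4, 249.2]), [287, 235, 30, 29])
[(237.29464721679688, 220.01910400390625), (301.44451904296875, 249.20587158203125)] top (array([444.6, 263.1, 170.7]), [0.5, 0.5]) [444.15528889 263.13103613 171.        ] [445.30128759 263.13612502 171.        ]
tip [array([467.16750675, 269.62181375, 110.        ]), array([467.69390064, 270.39924013, 110.        ])] end [array([396.69408875, 245.96617799, 110.        ]), array([398.96388431, 246.61448232, 110.        ])]
tip tri (array([466.4, 270.2, 104.5]), [0.2, 0.2])
angle -161.44477167670527 74.33768726730025
angle -160.91127378364075 72.72915404976212
rim (2390, array([569. ,  95.8]), [537, 49, 88, 93])
rim circle ((605.6740112304688, 60.580360412597656), 34.00447463989258)
```

The probe axis is at (445,262.7) and lies on the slot's axis. The rim circle has radius 34.0 and is centred at (605.7,60.6). Next I grip at TCP z 137.

```bash
python3 -m handwheel '[[[-1.5,11.5,-10,0,0,0,0.4],[0,0,-20,0,0,0,0.4],[0,0,-25,0,0,0,0.4],[0,0,-25,0,0,0,0.4],[0,0,-15,0,0,0,0.4],[0,0,-9,0,0,0,0.4],[0,0,0,0,0,0,0.4],[0,0,0,0,0,0,0.4]]]'
python3 -m handwheel '[[[0,0,0,0,0,0,-1],[0,0,0,0,0,0,-1],[0,0,0,0,0,0,-1],[0,0,0,0,0,0,-1],[0,0,0,0,0,0,-1],[0,0,0,0,0,0,-1]]]' 40
```

```text
time_s: 13.15
eef_pos: [445.3, 263.4, 137.8]
ee_rot: [-0.0, 0.98, 0.197, 0.001]
force: [0.5, -0.3, 0.3]
grip_width: 0.698
grip_force: 0.0
time_s: 13.9
eef_pos: [445.0, 263.3, 137.4]
ee_rot: [-0.0, 0.98, 0.197, 0.0]
force: [-0.8, -0.6, 5.0]
grip_width: 0.222
grip_force: 39.0
```

```bash
python3 -m handwheel '[[[0,0,3,0,0,0,-1],[0,0,7,0,0,0,-1],[0,0,15,0,0,0,-1],[0,0,25,0,0,0,-1],[0,0,30,0,0,0,-1],[0,0,20,0,0,0,-1],[0,0,10,0,0,0,-1],[0,0,0,0,0,0,-1]]]'
python3 -m handwheel '[[[10,-13,0,0,0,0,-1],[20,-25,0,0,0,0,-1],[25,-32,0,0,0,0,-1],[27,-34,0,0,0,0,-1],[27,-34,0,0,0,0,-1],[25,-32,0,0,0,0,-1],[18,-21,0,0,0,0,-1],[8.5,-11.5,0,0,0,0,-1]]]'
python3 -m handwheel '[[[0,0,0,0,0,0,-1],[0,0,0,0,0,0,-1]]]'
python3 - <<'E'
from rig import *
import cv2,numpy as np,pickle
C={n:capture(n) for n in("scene","side")};pickle.dump((sense(),C),open('c1.pkl','wb'))
f=lambda i:cv2.resize(i[:,:,::-1],(400,600),interpolation=cv2.INTER_CUBIC)
cv2.imwrite('pics/hov.png',np.hstack([f(C['scene']['image'][130:310,270:390]),f(C['side']['image'][150:330,240:360])]))
E
```

```text
time_s: 14.9
eef_pos: [445.0, 263.3, 247.6]
ee_rot: [-0.0, 0.98, 0.197, 0.0]
force: [-0.8, 0.2, -1.3]
grip_width: 0.225
grip_force: 39.0
time_s: 15.9
eef_pos: [606.0, 58.8, 245.9]
ee_rot: [-0.0, 0.981, 0.196, -0.001]
force: [0.3, -0.5, -0.1]
grip_width: 0.225
grip_force: 39.1
time_s: 16.15
eef_pos: [604.9, 61.5, 247.1]
ee_rot: [-0.0, 0.98, 0.197, -0.0]
force: [0.2, -0.2, -0.9]
grip_width: 0.219
grip_force: 39.1
```

View pics/hov.png

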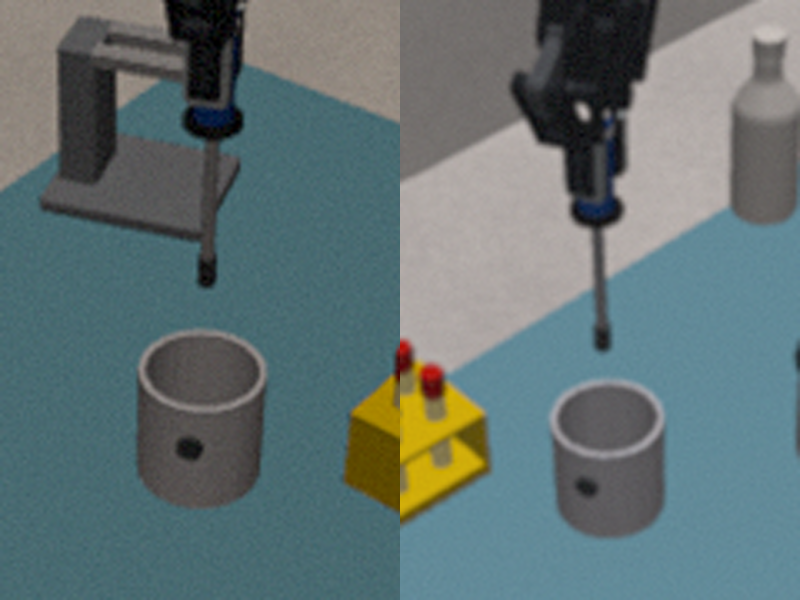

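The thermometer hangs straight above the open bucket. The tip is at scene (331.8,215.2) and side (300.6,254.4); the rim centre is at (330.6,241) and (302.1,275.4).

Run:
```python
from h import *
s,C=pickle.load(open('c1.pkl','rb'));a=cam(C['scene']);b=cam(C['side'])
print('tip',tri((a,(331.8,215.2)),(b,(300.6,254.4))),'rim',tri((a,(330.6,241)),(b,(302.1,275.4))))
```

```text
tip (array([604.6,  62.7, 124.2]), [0.2, 0.2]) rim (array([605. ,  61.2,  68.5]), [0.5, 0.5])
```

The tip is within 2 mm of the axis at z 124. I lower it 102, hold, then raise it.

```bash
python3 -m handwheel '[[[0,0,-10,0,0,0,-1],[0,0,-20,0,0,0,-1],[0,0,-20,0,0,0,-1],[0,0,-20,0,0,0,-1],[0,0,-15,0,0,0,-1],[0,0,-10,0,0,0,-1],[0,0,-7,0,0,0,-1],[0,0,0,0,0,0,-1]]]'
python3 -m handwheel '[[[0,0,0,0,0,0,-1],[0,0,0,0,0,0,-1],[0,0,0,0,0,0,-1],[0,0,0,0,0,0,-1],[0,0,0,0,0,0,-1],[0,0,0,0,0,0,-1],[0,0,0,0,0,0,-1],[0,0,0,0,0,0,-1]]]'
python3 -m handwheel '[[[0,0,0,0,0,0,-1],[0,0,0,0,0,0,-1],[0,0,0,0,0,0,-1],[0,0,0,0,0,0,-1]]]'
```

```text
time_s: 17.25
eef_pos: [605.3, 60.8, 144.9]
ee_rot: [-0.0, 0.98, 0.197, -0.0]
force: [-0.8, 0.3, -0.3]
grip_width: 0.222
grip_force: 39.1
time_s: 18.25
eef_pos: [605.4, 60.8, 145.1]
ee_rot: [-0.0, 0.98, 0.197, -0.0]
force: [-0.4, 0.5, -0.9]
grip_width: 0.224
grip_force: 39.1
time_s: 18.75
eef_pos: [605.4, 60.8, 145.1]
ee_rot: [-0.0, 0.98, 0.197, -0.0]
force: [-0.6, 0.0, -1.2]
grip_width: 0.219
grip_force: 39.1
```

```bash
python3 -m handwheel '[[[0,0,5,0,0,0,-1],[0,0,15,0,0,0,-1],[0,0,20,0,0,0,-1],[0,0,25,0,0,0,-1],[0,0,20,0,0,0,-1],[0,0,12,0,0,0,-1],[0,0,5,0,0,0,-1],[0,0,0,0,0,0,-1]]]'
python3 -m handwheel '[[[-10,13,0,0,0,0,-1],[-20,25,0,0,0,0,-1],[-25,32,0,0,0,0,-1],[-27,34,0,0,0,0,-1],[-27,34,0,0,0,0,-1],[-25,32,0,0,0,0,-1],[-18,21,0,0,0,0,-1],[-8.5,11.5,0,0,0,0,-1]]]'
python3 -m handwheel '[[[0,0,0,0,0,0,-1],[0,0,0,0,0,0,-1],[0,0,0,0,0,0,-1]]]'
```

```text
time_s: 19.75
eef_pos: [605.3, 60.8, 246.9]
ee_rot: [-0.0, 0.98, 0.197, -0.0]
force: [-0.0, 0.2, -0.7]
grip_width: 0.222
grip_force: 39.1
time_s: 20.75
eef_pos: [443.3, 264.5, 246.9]
ee_rot: [-0.0, 0.98, 0.198, -0.0]
force: [-0.0, 0.4, -1.0]
grip_width: 0.224
grip_force: 39.1
time_s: 21.12
eef_pos: [445.4, 262.7, 246.9]
ee_rot: [0.0, 0.98, 0.197, -0.0]
force: [0.5, 0.1, 0.4]
grip_width: 0.223
grip_force: 39.1
```

Run:
```python
from rig import *
import cv2,numpy as np,pickle
C={n:capture(n) for n in("scene","side")};pickle.dump((sense(),C),open('c2.pkl','wb'))
f=lambda i:cv2.resize(i[:,:,::-1],(400,600),interpolation=cv2.INTER_CUBIC)
cv2.imwrite('pics/hov2.png',np.hstack([f(C['scene']['image'][75:195,275:355]),f(C['side']['image'][275:455,220:340])]))
```

```text
(no output)
```

View pics/hov2.png

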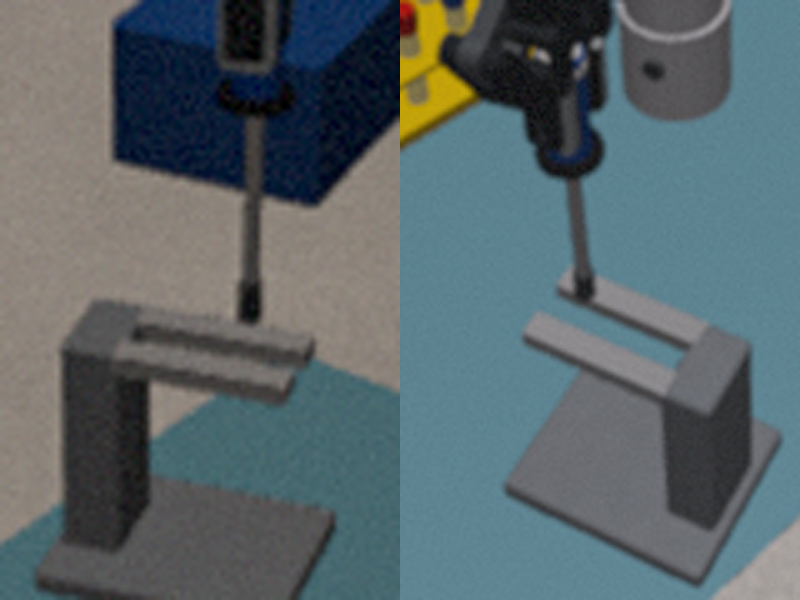

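The probe hangs upright above the fork. The tip is at scene (325,139.4) and side (274.9,364.4).

Run:
```python
from h import *
s,C=pickle.load(open('c2.pkl','rb'));a=cam(C['scene']);b=cam(C['side'])
print('tip',tri((a,(325,139.4)),(b,(274.9,364.4))))
px=lambda x,y:(275+x/5,75+y/5);py=lambda x,y:(220+(x-400)*.3,275+y*.3)
# inner prong corners at open end (top): scene far prong (305,350)? near prong (293,378); side near (540,313) far (580,272)
for n,k,f,pts in(('scene',a,px,((296,358),(298,376),(133,338),(118,345))),('side',b,py,((526,337),(540,313),(557,290),(575,270)))):
    print(n,[plane(k,f(*p),110).round(1)[:2] for p in pts])
```

```text
tip (array([445.1, 264.7, 122.8]), [0.2, 0.2])
scene [array([464.2, 271.3]), array([473. , 260.1]), array([402.1, 242.9]), array([400.7, 234.6])]
side [array([454.8, 291.5]), array([460.6, 278.5]), array([465.1, 264.5]), array([468. , 250.9])]
```

```bash
python3 -m handwheel '[[[-0.4,0.6,-3,0,0,0,-1],[0,0,-3,0,0,0,-1],[0,0,-3,0,0,0,-1],[0,0,-3,0,0,0,-1],[0,0,-3,0,0,0,-1],[0,0,-3,0,0,0,-1],[0,0,-3,0,0,0,-1],[0,0,0,0,0,0,-1]]]'
```

```text
time_s: 22.22
eef_pos: [444.4, 263.9, 225.9]
ee_rot: [0.0, 0.98, 0.197, -0.0]
force: [0.4, -0.1, -0.1]
grip_width: 0.222
grip_force: 39.1
```

Free of contact with the tip in the slot, so I continue down.

```bash
python3 -m handwheel '[[[0.4,-0.4,-6,0,0,0,-1],[0,0,-12,0,0,0,-1],[0,0,-15,0,0,0,-1],[0,0,-15,0,0,0,-1],[0,0,-15,0,0,0,-1],[0,0,-12,0,0,0,-1],[0,0,-7,0,0,0,-1],[0,0,0,0,0,0,-1]]]'
python3 -m handwheel '[[[0,0,-2,0,0,0,-1],[0,0,-2,0,0,0,-1],[0,0,-1,0,0,0,-1],[0,0,0,0,0,0,-1]]]'
```

```text
time_s: 23.22
eef_pos: [444.8, 263.5, 143.8]
ee_rot: [0.0, 0.98, 0.197, -0.0]
force: [0.8, 1.2, -0.9]
grip_width: 0.221
grip_force: 39.1
time_s: 23.72
eef_pos: [444.9, 263.5, 139.1]
ee_rot: [-0.0, 0.98, 0.197, 0.0]
force: [0.3, -0.3, -0.6]
grip_width: 0.223
grip_force: 39.1
```

```bash
python3 -m handwheel '[[[0,0,-1,0,0,0,-1],[0,0,0,0,0,0,-1]]]'
python3 -m handwheel '[[[0,0,-0.8,0,0,0,-1],[0,0,0,0,0,0,-1]]]'
```

```text
time_s: 23.98
eef_pos: [444.8, 263.5, 138.1]
ee_rot: [-0.0, 0.98, 0.197, -0.0]
force: [-0.3, -0.3, -1.2]
grip_width: 0.222
grip_force: 39.1
time_s: 24.22
eef_pos: [445.0, 263.5, 137.4]
ee_rot: [-0.0, 0.98, 0.197, 0.0]
force: [0.5, -0.3, 0.7]
grip_width: 0.225
grip_force: 39.3
```

Now at the seat height where it was gripped. I release gently, rise and back off.

```bash
python3 -m handwheel '[[[0,0,0,0,0,0,-0.4],[0,0,0,0,0,0,-0.2],[0,0,0,0,0,0,0],[0,0,0,0,0,0,0.3],[0,0,0,0,0,0,0.4],[0,0,0,0,0,0,0.4],[0,0,0,0,0,0,0.4],[0,0,10,0,0,0,0.4]]]'
python3 -m handwheel '[[[0,0,20,0,0,0,0.4],[0,0,35,0,0,0,0.4],[0,0,40,0,0,0,0.4],[0,-20,20,0,0,0,0.4],[0,-35,0,0,0,0,0.4],[0,-30,0,0,0,0,0.4],[0,-15,0,0,0,0,0.4],[0,0,0,0,0,0,0.4]]]'
python3 -m handwheel '[[[0,-30,0,0,0,0,0.4],[0,-40,0,0,0,0,0.4],[0,-50,0,0,0,0,0.4],[0,-30,0,0,0,0,0.4],[0,0,0,0,0,0,0.4],[0,0,0,0,0,0,0.4],[0,0,0,0,0,0,0.4]]]'
python3 - <<'E'
from rig import *
import cv2,numpy as np
C={n:capture(n)['image'][:,:,::-1] for n in("scene","side")}
cv2.imwrite('pics/end.png',np.hstack([C['scene'][90:450,80:460],C['side'][150:510,180:500]]) if 0 else np.hstack([C['scene'][90:450,80:480],C['side'][120:480,180:580]]))
E
```

```text
time_s: 25.22
eef_pos: [444.6, 263.4, 147.2]
ee_rot: [0.0, 0.98, 0.197, -0.001]
force: [0.2, -0.4, -0.1]
grip_width: 0.699
grip_force: 0.0
time_s: 26.22
eef_pos: [445.0, 163.2, 262.7]
ee_rot: [-0.0, 0.981, 0.196, 0.0]
force: [-0.4, 0.5, -0.1]
grip_width: 0.696
grip_force: 0.0
time_s: 27.1
eef_pos: [444.9, 14.6, 262.3]
ee_rot: [-0.0, 0.98, 0.198, 0.0]
force: [0.5, -0.5, 1.4]
grip_width: 0.706
grip_force: 0.0
```

View pics/end.png

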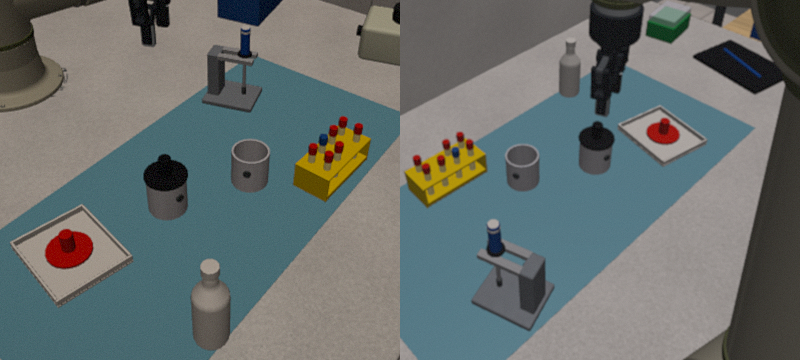

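The cap lies flat in the tray at about (68,248), and the thermometer hangs upright in the fork at (245,45). The bucket and bystanders are where they started, so I hand in.

```bash
python3 -c "
from rig import *
print(finish_job())"
```

```text
the job is handed in; nothing more can be done
None
```

The job is handed in at about 27 s of the 69 s allowed: red cap flat in the tray, thermometer held in the bucket for over a second and hung back in its fork, bucket and bystanders where they were in the last pictures; the hand-in returned no verdict.

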